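# Seat a phone shell on its datum stops with a ratchet pusher, then free it

## Task

Bring the thin phone shell up against its two white datum stops for measuring: turn the big star knob of the ratchet pusher clockwise, notch by notch, until the ratchet by itself, with your hand off it, holds the shell firmly against both stops, and stop there, because squeezing it harder bows it. Then throw the pawl out by its red pin and turn the knob back to where it stood at the start or further, so that the shell lies free and still seated; leave the pawl out. Move the shell only with the pusher, never with the gripper, and leave the loose parts on the plate alone.

Things in the scene. Friction and masses are not known exactly. Their poses are not given: they have to be found in the camera images.
- pusher_head: ratchet pusher: aluminium block, 76 x 80 x 50 mm, bolted on the clear plate; it carries the knob, the pawl and a bar with a white sprung nose (34 mm wide, yields 1 mm for 4.3 N, 8 mm at most) that pushes the shell. Origin: centre of the block's underside, 20 mm above the work surface, on the knob's axis. y: the pushing direction; z up.
- knob_top (a point): centre of the top of the large black star knob: six lobes, 50 mm across, 30 mm tall (88 to 118 mm above the work surface), over a toothed steel ratchet wheel of 66 mm diameter (top at 79 mm). Turning it takes about 0.02 N m, plus 0.008 N m for each newton at the nose. With the pawl in, turning back is blocked; freed under load it springs back by up to 1 rad by itself.
- knob (a joint): turn of the star knob, rad, growing clockwise from above; 0 at the start, in a notch, with a lobe along +x of pusher_head (lobes every 60 degrees); end stops at -0.4 and 4.1. 18 notches a turn: 0.35 rad, 2.8 mm at the nose. The pawl drops in 0.03 to 0.05 rad beyond a notch; let go under load, the knob falls back to the last notch passed and is held. The shell is seated after 0.8 to 2.7 rad.
- pawl (a joint): swing of the pawl, rad: about 0 in the ratchet wheel (up to 0.1 as teeth pass), 0.6 fully thrown out. An over-centre spring closes it below 0.3 and holds it out above 0.3. It swings counterclockwise from above about a vertical pivot at x 32, y -45 mm from the knob's axis (axes of pusher_head).
- thumb_pin (a point): top centre of the pawl's upright red pin, 10 mm diameter, standing free from 79 to 107 mm above the work surface, 29 mm from the pivot. Pawl in: at x 56, y -62 mm from the knob's axis (axes of pusher_head); thrown out it has moved 17 mm in the direction (+0.31, +0.95) of those axes. Takes about 1 to 3 N.
- shell: thin champagne aluminium phone shell, open side up, 150 x 74 x 8 mm, about 0.14 kg, lying loose on four brass rests, its underside 50 mm above the work surface, at the start 1 to 12 mm short of the stops. Origin: centre of its underside; x along its length, y across it towards the stops. 4 N from the nose hold it firmly; it bows above 24 N.
- stop_a: white datum stop on the rail, with a small black star knob (leave it alone). Its round front is tangent to the plane y = 0 of its frame, with the shell on the -y side. Axes as pusher_head.
- stop_b: the other datum stop, 100 mm from stop_a along x; same frame. Shell seated: its long edge touches both stops, its origin at y = -37 mm in this frame.
- ring_gauge: steel ring, 38 mm diameter, 14 mm tall, loose on the plate: leave alone. Origin: centre of underside.
- spare_post: stepped brass post, 16 mm diameter, 30 mm tall, loose on the plate: leave alone. Origin: centre of underside.
- gauge_block: dark steel block, 30 x 12 x 20 mm, loose on the plate: leave alone. Origin: centre of underside.
Not all that is in view belongs to the job. Of the things shaped like the shell, the aluminium one is meant.

How it is judged:
By the outcome, as a careful person would: the job done as asked, in the order asked, and still so for the second after the job is handed in, with the robot touching nothing.
It also fails if it takes over 72 s, if anything falls off the work surface, if the arm or the gripper's body presses on something with over 40 N, if the wrist force passes 120 N, or if a joint passes its speed limit or range.

## Robot

A 6-joint arm with a two-finger parallel gripper is mounted at the origin on the work surface. World frame = base frame: x ahead of the robot, y to its left, z up, the work surface at z = 0. Lengths are in mm, angles in rad, forces in N, time in s.
With the tool pointing down it reaches from about 350 to 875 mm from the base axis. Payload 4.2 kg.
Tool frame: the origin (TCP) lies between the finger pads; the fingertips stand 11 mm ahead of it and the grasp point (between the pads) lies 8 mm behind it; z points along the fingers, y is the direction in which the jaws open and shut (so a half turn about z gives the same grasp; the last joint's range is limited). The gripper opens to 85 mm and grips with 20 to 120 N. Pads are 22 mm wide; open, the fingers measure 114 mm over their backs; the gripper's body (76 mm by 85 mm) begins 54 mm behind the grasp point. The pads swing forward as they close: fully open they stand 13 mm farther back than shut.
Start: joints at [1.589, 0.385, 0.008, 0, -1.194, -0.259], TCP at [149.018, 606.954, 242.312] pointing down, gripper open.
Joint ranges: [-3.14, 3.14], [-1.21, 2.06], [-1.07, 1.41], [-3.16, 2.05], [-2.99, -0.16], [-3.1, 3.1]. Speed limits (rad/s): [2.79, 2.79, 3.14, 3.14, 3.14, 3.14].

## Interface

Orientations are given as a unit quaternion [x, y, z, w].
In Python, from bench import * gives the robot as it stands.
- The arm moves only by the tool servo_tool, never from a script. Its argument "rows" is a list of rows, each a list of 7 numbers: the opening, from 0 (shut) to 1 (fully open), then the shift along the tool's x, y, z in cm, then the turn, a rotation vector about the tool's x, y, z in degrees. A call has 1 to 12 rows; each row shifts and turns the commanded pose from where the row before left it, along the tool's axes as they then stand; what a row does not reach is not made up. A row lasts 1/10 s, in which the tool goes at most 50 mm and 8.59 degrees, less where a joint would pass 70% of its speed; a pose out of reach is approached as far as the arm can. A call is refused whole if a number of a shift passes 5 or a number of a turn 8.59, either way. A call with a gripper value outside its range is refused whole. The fingers move at their own pace and stop on an object; the grip force is fixed at half the most. Time passes only in rows, so rows that do not move let the fingers close. It gives the time, the measured TCP pose, the force and the opening at its end, in the units of the state.
- read_state(): the state, without advancing time (a new reading comes with each control period).
- get_image(name): name is "scene" or "top"; returns a dict with "image" (400x640x3 uint8, red, green, blue), "mtx" (3x3 intrinsics, pixels), "extrinsics" (4x4, takes a point from camera to world coordinates). Camera axes: x right, y up, looking along -z (the intrinsics and any distortion apply to the point x, -y, -z); pixel columns grow to the right and rows downward; lengths in mm; the calibration is good to about 2 mm. A picture is of the moment at which its call begins. There is no depth.
- job_done(): hands the job in, once; it reports no verdict.
The state is a dict: "clock": time; "joints": joint angles; "joint_vel": joint speeds; "joint_efforts": joint torques, N m; "position": TCP position; "ee_rot": TCP orientation; "contact_force": force on the tool from outside, world axes, zero at the start; "wrist_torque": the same for the moment, N m; "gripper_width": finger opening in mm.
Only numpy, scipy, OpenCV 4.12 (cv2) and the standard library are available. Lean on these libraries where they do the work, as an engineer would, in place of code of your own. Each camera call takes 0.05 s, during which the arm holds its last target. There are 200 camera calls.

## Working session

There is one attempt and no reset: what is moved stays moved. The work goes in short steps, Python scripts to look and compute and a tool call to move; the robot and the scene stay as the last step left them, time stands still between calls to the robot, and variables do not carry over. Pictures are saved under pics/ and viewed, about 8 in all and at most 12, crops included, and the job is handed in when it is done.

Besides the shell and the picture viewer there is one more tool, called after "Request:" in YAML: its name, and indented under it one key for each argument. servo_tool: Moves the arm, as the interface text tells. Its arguments: {"type":"object","properties":{"rows":{"type":"array","items":{"type":"array","items":{"type":"number"}}}},"required":["rows"]}

```bash
mkdir -p pics; ls; python3 - <<'E'
from bench import *
import cv2
for n in("scene","top"):
    d=get_image(n);cv2.imwrite(f"pics/{n}0.png",d["image"][:,:,::-1]);print(d["mtx"].tolist(),d["extrinsics"].tolist(),[k for k in d])
print(read_state())
E
```

```text
pics
[[484.2514023413651, 0.0, 316.6003134083183], [0.0, 484.2514023413651, 200.69723085380195], [0.0, 0.0, 1.0]] [[0.6668143895865378, -0.4126618208601815, 0.6205391135494138, 1080.2633276707195], [0.7452237941262543, 0.3689550247662336, -0.5554400835083997, -344.2193003724908], [0.00025789223126685014, 0.8328159528395859, 0.5535499274568552, 607.3511848947774], [0.0, 0.0, 0.0, 1.0]] ['image', 'mtx', 'extrinsics']
[[458.7784246665658, 0.0, 317.3354217395118], [0.0, 458.7784246665658, 207.86418879063697], [0.0, 0.0, 1.0]] [[0.028276496733948324, 0.9957250906078879, -0.08793169887115938, 391.39727320506637], [-0.9995756186062107, 0.028782344466683416, 0.004489914811281807, 137.48518180967696], [0.007001601278735657, 0.0877674232327373, 0.9961163872754124, 1224.102050372748], [0.0, 0.0, 0.0, 1.0]] ['image', 'mtx', 'extrinsics']
{'clock': 0.1, 'joints': array([ 1.58858123e+00,  3.85433705e-01,  6.78893554e-03, -4.13129659e-04,
       -1.19396860e+00, -2.58621740e-01]), 'joint_vel': array([-1.09829239e-03,  2.41332903e-05,  5.11777055e-03,  2.61459940e-03,
        2.24413478e-03, -3.04858617e-04]), 'joint_efforts': array([-5.93128352e-04, -3.93316340e+01,  1.88931710e+01,  4.19792667e+00,
       -2.55035207e-03,  3.26094842e-06]), 'position': array([148.92739621, 606.5019124 , 241.37227393]), 'ee_rot': array([ 9.92748876e-01, -1.20203187e-01, -6.50105968e-05,  9.26307829e-04]), 'contact_force': array([ 0.05788519, -0.59720853,  0.00698384]), 'wrist_torque': array([0.02823331, 0.02656611, 0.01016148]), 'gripper_width': 85.16980584909076}
```

View pics/top0.png

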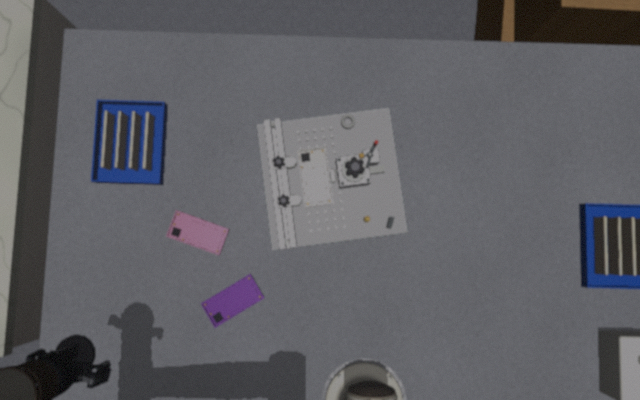

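View pics/scene0.png

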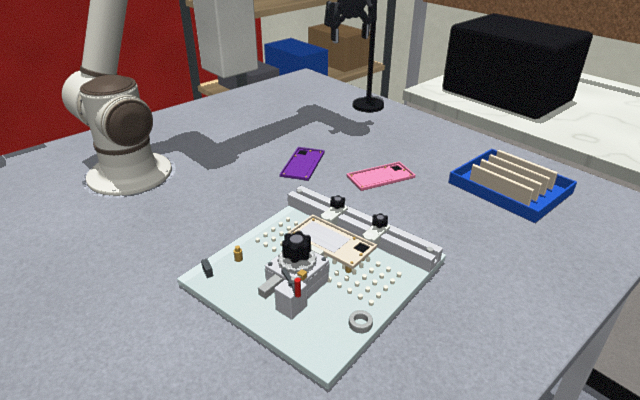

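Top: the fixture is around (335,180), with the knob at (354,167) and the red pin at (376,142). Scene: knob at (296,245), pin at (297,287). Next I'll crop both.

```bash
cat > h.py <<'E'
from bench import *
import cv2, numpy as np
def ray(d,u,v):
    K,E=np.array(d["mtx"]),np.array(d["extrinsics"])
    r=np.linalg.inv(K)@[u,v,1]; return E[:3,3],E[:3,:3]@[r[0],-r[1],-r[2]]
def atz(d,u,v,z):
    o,r=ray(d,u,v); return o+r*(z-o[2])/r[2]
def proj(d,p):
    K,E=np.array(d["mtx"]),np.array(d["extrinsics"])
    c=E[:3,:3].T@(np.array(p)-E[:3,3]); q=K@[c[0],-c[1],-c[2]]; return q[:2]/q[2]
def crop(d,x0,y0,w,h,s,f):
    cv2.imwrite(f,cv2.resize(np.ascontiguousarray(d["image"][y0:y0+h,x0:x0+w,::-1]),None,fx=s,fy=s,interpolation=cv2.INTER_CUBIC))
E
python3 - <<'E'
from h import *
d=get_image("top");crop(d,250,100,160,120,5,"pics/t1.png")
d=get_image("scene");crop(d,225,180,160,140,5,"pics/s1.png") if 0 else crop(d,230,190,160,120,5,"pics/s1.png")
E
```

```text
(no output)
```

View pics/t1.png

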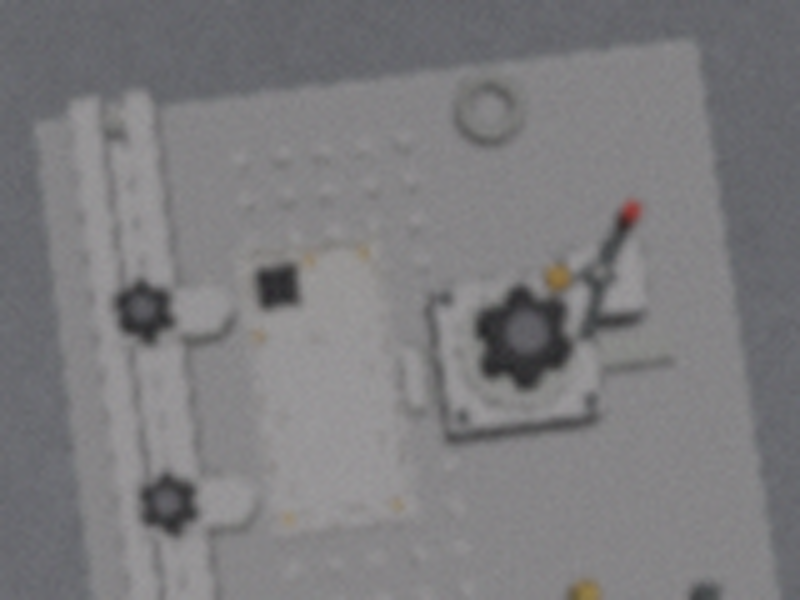

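View pics/s1.png

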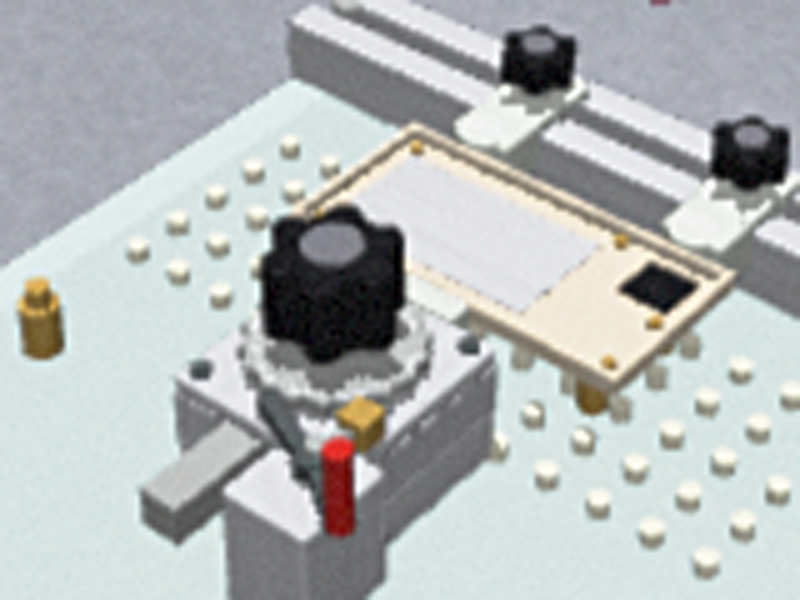

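```bash
cat > m.py <<'E'
from h import *
T=get_image("top");S=get_image("scene")
def f(u,v,x0,y0): return (u+.5)/5-.5+x0,(v+.5)/5-.5+y0
def tri(a,b):
    A=[];B=[]
    for o,r in(ray(T,*a),ray(S,*b)):
        r=r/np.linalg.norm(r);P=np.eye(3)-np.outer(r,r);A.append(P);B.append(P@o)
    return np.linalg.lstsq(np.vstack(A),np.hstack(B),rcond=None)[0]
kt,pt=f(525,334,250,100),f(630,210,250,100)
ks,ps=f(333,245,230,190),f(338,446,230,190)
print("knob",tri(kt,ks),atz(T,*kt,118),atz(S,*ks,118))
print("pin",tri(pt,ps),atz(T,*pt,107),atz(S,*ps,107))
k=atz(S,*ks,118);p=atz(S,*ps,107);d=(p-k)[:2]
print("S: dist",np.hypot(*d),"yaw",np.degrees(np.arctan2(d[1],d[0])-np.arctan2(-62,56)))
k2=atz(T,*kt,118);p2=atz(T,*pt,107);d=(p2-k2)[:2]
print("T: dist",np.hypot(*d),"yaw",np.degrees(np.arctan2(d[1],d[0])-np.arctan2(-62,56)))
# small knobs in top: 100 apart along x
a=atz(T,*f(143,308,250,100),95);b=atz(T,*f(169,502,250,100),95);d=(a-b)[:2];print("stops",np.hypot(*d),np.degrees(np.arctan2(d[1],d[0])),a,b)
a=atz(S,*f(752,132,230,190),95);b=atz(S,*f(540,42,230,190),95);d=(a-b)[:2];print("stopsS",np.hypot(*d),np.degrees(np.arctan2(d[1],d[0])),a,b)
# shell corners scene top rim z=58
c=[atz(S,*f(*q,230,190),58)[:2] for q in((415,125),(735,272),(612,390))];print(c,np.linalg.norm(c[0]-c[1]),np.linalg.norm(c[2]-c[1]),np.degrees(np.arctan2(*(c[1]-c[0])[::-1])))
E
python3 m.py
```

```text
knob [593.62695264  45.39644762 119.39945101] [593.24059496  44.43812411 118.        ] [592.82214132  47.39642977 118.        ]
pin [658.89369351  -6.63970424 108.52838276] [658.96671848  -7.22264304 107.        ] [657.87600847  -5.203914   107.        ]
S: dist 83.65884170652947 yaw 8.953012646538632
T: dist 83.5987929077039 yaw 9.743472632544586
stops 98.12713956651979 9.575327712887399 [604.92004269 233.16524539  95.        ] [508.16003415 216.84236987  95.        ]
stopsS 96.0889945648407 9.68609107161819 [620.60809971 222.48662395  95.        ] [525.88891699 206.31964211  95.        ]
[array([495.96250193, 168.24848755]), array([641.98401651, 193.57775942]), array([657.29013197, 115.03986633])] 148.2020739910874 80.0154848839472 9.840754319484223
```

Request:
servo_tool:
  rows:
    - [1, 3.5, 2.7, 0, 0, 0, 0]
    - [1, 3.5, 2.7, 0, 0, 0, 0]
    - [1, 3.5, 2.7, 0, 0, 0, 0]
    - [1, 3.5, 2.7, 0, 0, 0, 0]
    - [1, 3.5, 2.7, 0, 0, 0, 0]
    - [1, 3.5, 2.7, 0, 0, 0, 0]
    - [1, 3.5, 2.7, 0, 0, 0, 0]
    - [1, 3.5, 2.7, 0, 0, 0, 0]
    - [1, 3.5, 2.7, 0, 0, 0, 0]
    - [1, 3.5, 2.7, 0, 0, 0, 0]
    - [1, 3.5, 2.7, 0, 0, 0, 0]
    - [1, 3.5, 2.7, 0, 0, 0, 0]

```text
clock: 1.5
position: [480.5, 190.6, 242.6]
ee_rot: [0.993, -0.12, 0.0, -0.0]
contact_force: [1.3, 0.4, 0.6]
gripper_width: 85.4
```

Request:
servo_tool:
  rows:
    - [1, 3.5, 2.7, 0, 0, 0, 0]
    - [1, 3.5, 2.7, 0, 0, 0, 0]
    - [1, 3.5, 2.7, 0, 0, 0, 0]
    - [1, 3.5, 2.7, 0, 0, 0, 0]
    - [1, 0, 0, 1, 0, 0, -7.8]
    - [1, 0, 0, 1, 0, 0, -7.8]
    - [1, 0, 0, 1, 0, 0, -7.8]
    - [1, 0, 0, 1, 0, 0, 0]
    - [1, 0, 0, 1, 0, 0, 0]
    - [1, 0, 0, 0, 0, 0, 0]

```text
clock: 2.5
position: [588.9, 53.8, 190.5]
ee_rot: [0.997, 0.083, -0.002, 0.0]
contact_force: [-0.1, -0.7, -0.5]
gripper_width: 85.2
```

```bash
cat >> h.py <<'E'
from scipy.spatial.transform import Rotation as R
KN=np.array([593.2,45.6]);YAW=9.6
c,s=np.cos(np.radians(YAW)),np.sin(np.radians(YAW));X=np.array([c,s]);Y=np.array([-s,c])
def st():
    q=read_state();M=R.from_quat(q["ee_rot"]).as_matrix();e=q["position"][:2]-KN
    print("t %.2f pos %s head %.1f %.1f toolx %.2f deg tilt %s F %s T %s w %.1f j6 %.2f"%(q["clock"],q["position"].round(1),e@X,e@Y,np.degrees(np.arctan2(M[1,0],M[0,0])),M[:2,2].round(4),q["contact_force"].round(2),q["wrist_torque"].round(3),q["gripper_width"],q["joints"][5]))
    return q,M
def go(x,y,z):
    q,M=st();p=np.r_[KN+x*X+y*Y,z];print("need tool cm",(M.T@(p-q["position"])/10).round(2))
E
python3 -c "
from h import *
go(0,0,101)"
```

```text
t 2.50 pos [588.9  53.8 190.5] head -2.9 8.8 toolx 9.49 deg tilt [-0.0033 -0.0007] F [-0.07 -0.67 -0.52] T [-0.032  0.047 -0.049] w 85.2 j6 1.37
need tool cm [0.32 0.88 8.95]
```

Request:
servo_tool:
  rows:
    - [1, 0.32, 0.88, 0, 0, 0, 0]
    - [1, 0, 0, 2, 0, 0, 0]
    - [1, 0, 0, 2, 0, 0, 0]
    - [1, 0, 0, 2, 0, 0, 0]
    - [1, 0, 0, 1.9, 0, 0, 0]
    - [0.66, 0, 0, 1, 0, 0, 0]
    - [0.66, 0, 0, 0, 0, 0, 0]
    - [0.66, 0, 0, 0, 0, 0, 0]
    - [0.66, 0, 0, 0, 0, 0, 0]

```text
clock: 3.4
position: [595.4, 45.9, 104.7]
ee_rot: [0.996, 0.084, 0.001, -0.0]
contact_force: [0.6, -0.2, -0.1]
gripper_width: 56.1
```

```bash
python3 -c "
from h import *
go(0,0,101)
d=get_image('scene');crop(d,240,180,120,110,5,'pics/s2.png')"
```

```text
t 3.40 pos [595.4  45.9 104.7] head 2.2 -0.1 toolx 9.61 deg tilt [0.0025 0.0006] F [ 0.59 -0.21 -0.09] T [0.022 0.003 0.07 ] w 56.1 j6 1.39
need tool cm [-0.22 -0.01  0.37]
```

View pics/s2.png

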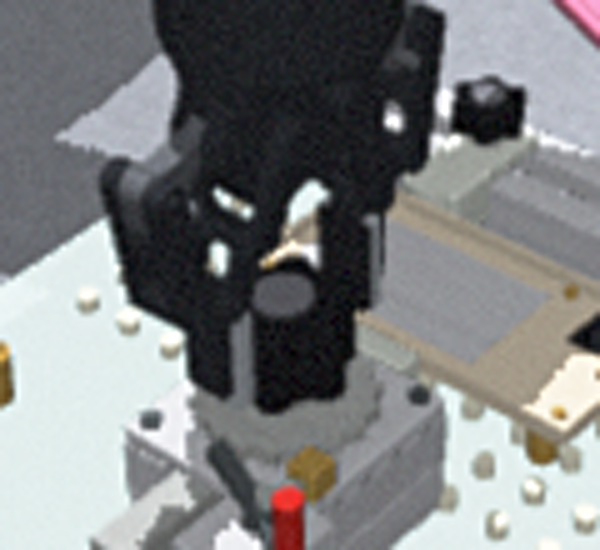

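The fingers straddle the knob, at about (283,340) in the crop, and are clear of the wheel and the pin. I'll close them.

Request:
servo_tool:
  rows:
    - [0.66, -0.1, 0, 0.2, 0, 0, 0]
    - [0.5, 0, 0, 0, 0, 0, 0]
    - [0.4, 0, 0, 0, 0, 0, 0]
    - [0.4, 0, 0, 0, 0, 0, 0]
    - [0.4, 0, 0, 0, 0, 0, 0]
    - [0.4, 0, 0, 0, 0, 0, 0]

```text
clock: 4.05
position: [593.5, 45.1, 102.0]
ee_rot: [0.996, 0.084, 0.0, 0.0]
contact_force: [-0.7, -3.4, 6.2]
gripper_width: 43.4
```

```bash
python3 -c "
from h import *
go(0,0,101)"
```

```text
t 4.05 pos [593.5  45.1 102. ] head 0.2 -0.5 toolx 9.61 deg tilt [ 0.0002 -0.0007] F [-0.66 -3.44  6.21] T [-0.907  0.399 -0.007] w 43.4 j6 1.39
need tool cm [-0.02 -0.05  0.1 ]
```

Request:
servo_tool:
  rows:
    - [0.4, 0, 0, 0, 0, 0, 4]
    - [0.4, 0, 0, 0, 0, 0, 4]
    - [0.4, 0, 0, 0, 0, 0, 4]
    - [0.4, 0, 0, 0, 0, 0, 0]
    - [0.4, 0, 0, 0, 0, 0, 0]

```text
clock: 4.55
position: [593.5, 45.1, 102.1]
ee_rot: [1.0, -0.021, 0.0, 0.0]
contact_force: [-2.1, -2.4, 5.5]
gripper_width: 43.9
```

```bash
python3 -c "
from h import *
st()"
```

```text
t 4.55 pos [593.5  45.1 102.1] head 0.2 -0.5 toolx -2.39 deg tilt [ 0.0002 -0.0006] F [-2.13 -2.43  5.51] T [-0.882  0.398 -0.05 ] w 43.9 j6 1.18
```

Request:
servo_tool:
  rows:
    - [0.4, 0, 0, 0, 0, 0, 4]
    - [0.4, 0, 0, 0, 0, 0, 4]
    - [0.4, 0, 0, 0, 0, 0, 4]
    - [0.4, 0, 0, 0, 0, 0, 4]
    - [0.4, 0, 0, 0, 0, 0, 0]
    - [0.4, 0, 0, 0, 0, 0, 0]

```text
clock: 5.15
position: [593.5, 45.2, 102.1]
ee_rot: [0.987, -0.16, 0.0, 0.0]
contact_force: [-1.6, -2.4, 5.4]
gripper_width: 44.1
```

```bash
python3 -c "
from h import *
st()"
```

```text
t 5.15 pos [593.5  45.2 102.1] head 0.3 -0.5 toolx -18.39 deg tilt [ 0.0003 -0.0005] F [-1.61 -2.42  5.39] T [-0.852  0.462  0.044] w 44.1 j6 0.90
```

```bash
cat >> h.py <<'E'
def patch(d):
    I=d["image"] if isinstance(d,dict) else d
    g=I[232:270,340:392].astype(float).max(2);w=np.clip(95-g,0,60);n,l,S,C=cv2.connectedComponentsWithStats((w>5).astype(np.uint8))
    i=1+S[1:,4].argmax();w=w*(l==i);v,u=np.mgrid[232:270,340:392];return (u*w).sum()/w.sum(),(v*w).sum()/w.sum(),S[i,4]
def meas(n=8):
    T=[];P=[]
    for _ in range(n):
        d=get_image("scene");T.append(read_state()["wrist_torque"][2]);P.append(patch(d))
    P=np.array(P);u,v,a=P.mean(0);p=atz(d,u,v,51)[:2]-KN
    q,M=st();print("Tz %.3f +- %.3f  patch px %.2f %.2f area %.0f  head x %.2f y %.2f (sd %.2f)"%(np.mean(T),np.std(T)/n**.5,u,v,a,p@X,p@Y,P[:,1].std()));return d
E
python3 -c "
from h import *
I=cv2.imread('pics/scene0.png')[:,:,::-1];u,v,a=patch(I);d=meas();p=atz(d,u,v,51)[:2]-KN;print('start',u,v,a,p@X,p@Y)"
```

```text
t 5.55 pos [593.6  45.2 102.1] head 0.3 -0.5 toolx -18.38 deg tilt [ 0.0003 -0.0006] F [-2.46 -2.57  5.13] T [-0.809  0.443  0.042] w 43.6 j6 0.90
Tz -0.002 +- 0.010  patch px 361.47 246.82 area 82  head x 51.36 y 121.43 (sd 0.01)
start 361.28544423440457 247.16446124763706 79 51.66715822976439 120.3964105012541
```

Request:
servo_tool:
  rows:
    - [0.4, 0, 0, 0, 0, 0, 5]
    - [0.4, 0, 0, 0, 0, 0, 5]
    - [0.4, 0, 0, 0, 0, 0, 5]
    - [0.4, 0, 0, 0, 0, 0, 0]
    - [0.4, 0, 0, 0, 0, 0, 0]

```text
clock: 6.05
position: [593.6, 45.2, 102.1]
ee_rot: [0.958, -0.287, 0.0, 0.0]
contact_force: [-2.0, -2.3, 5.4]
gripper_width: 43.9
```

```bash
python3 -c "
from h import *
meas()"
```

```text
t 6.45 pos [593.5  45.3 102.1] head 0.3 -0.4 toolx -33.38 deg tilt [ 0.0003 -0.0005] F [-0.89 -2.18  5.15] T [-0.761  0.433  0.008] w 43.6 j6 0.64
Tz 0.009 +- 0.005  patch px 362.22 246.20 area 80  head x 51.44 y 123.74 (sd 0.01)
```

Request:
servo_tool:
  rows:
    - [0.4, 0, 0, 0, 0, 0, 5]
    - [0.4, 0, 0, 0, 0, 0, 5]
    - [0.4, 0, 0, 0, 0, 0, 0]
    - [0.4, 0, 0, 0, 0, 0, 0]

```text
clock: 6.85
position: [593.6, 45.3, 102.0]
ee_rot: [0.929, -0.37, 0.0, 0.0]
contact_force: [-1.6, -2.6, 5.2]
gripper_width: 43.8
```

```bash
python3 -c "
from h import *
meas()"
```

```text
t 7.25 pos [593.6  45.3 102.1] head 0.3 -0.4 toolx -43.38 deg tilt [ 0.0003 -0.0005] F [-1.41 -2.43  5.82] T [-0.78   0.481  0.065] w 43.6 j6 0.46
Tz -0.003 +- 0.013  patch px 362.60 245.84 area 82  head x 51.39 y 125.04 (sd 0.01)
```

Request:
servo_tool:
  rows:
    - [0.4, 0, 0, 0, 0, 0, 5]
    - [0.4, 0, 0, 0, 0, 0, 5]
    - [0.4, 0, 0, 0, 0, 0, 0]
    - [0.4, 0, 0, 0, 0, 0, 0]

```text
clock: 7.65
position: [593.6, 45.3, 102.0]
ee_rot: [0.893, -0.449, 0.0, 0.0]
contact_force: [-1.1, -1.4, 4.5]
gripper_width: 43.7
```

```bash
python3 -c "
from h import *
meas()"
```

```text
t 8.05 pos [593.6  45.3 102. ] head 0.3 -0.4 toolx -53.37 deg tilt [ 0.0004 -0.0005] F [-0.35 -1.54  6.04] T [-0.811  0.442  0.043] w 43.5 j6 0.29
Tz 0.029 +- 0.008  patch px 362.69 245.73 area 80  head x 51.34 y 125.42 (sd 0.01)
```

Request:
servo_tool:
  rows:
    - [0.4, 0, 0, 0, 0, 0, 5]
    - [0.4, 0, 0, 0, 0, 0, 3]
    - [0.4, 0, 0, 0, 0, 0, 0]
    - [0.4, 0, 0, 0, 0, 0, 0]

```text
clock: 8.45
position: [593.6, 45.3, 102.0]
ee_rot: [0.86, -0.51, 0.0, 0.0]
contact_force: [-1.2, -2.2, 5.4]
gripper_width: 44.0
```

```bash
python3 -c "
from h import *
d=meas(16);crop(d,260,180,140,100,5,'pics/s3.png')"
```

```text
t 9.25 pos [593.6  45.3 102. ] head 0.4 -0.4 toolx -61.37 deg tilt [ 0.0004 -0.0005] F [-1.22 -2.36  5.78] T [-0.718  0.417  0.044] w 43.2 j6 0.15
Tz 0.051 +- 0.005  patch px 362.71 245.72 area 78  head x 51.35 y 125.47 (sd 0.01)
```

View pics/s3.png

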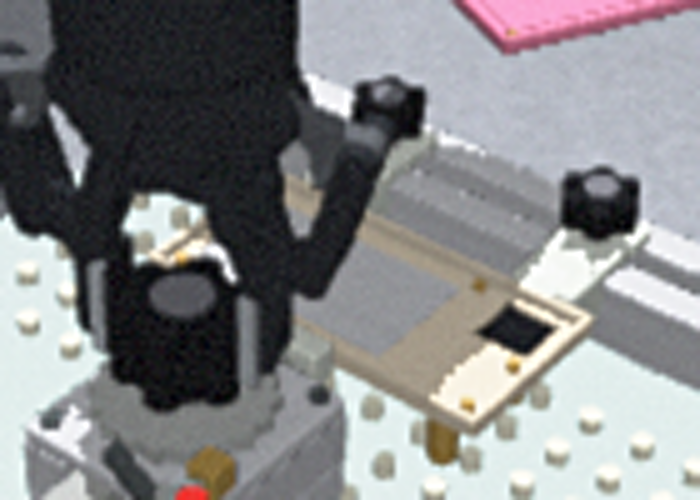

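Request:
servo_tool:
  rows:
    - [0.4, 0, 0, 0, 0, 0, 4]
    - [0.4, 0, 0, 0, 0, 0, 4]
    - [0.4, 0, 0, 0, 0, 0, 4.5]
    - [0.4, 0, 0, 0, 0, 0, 0]
    - [0.4, 0, 0, 0, 0, 0, 0]

```text
clock: 9.75
position: [593.7, 45.3, 102.1]
ee_rot: [0.799, -0.601, 0.0, 0.0]
contact_force: [-1.0, -1.5, 5.5]
gripper_width: 43.7
```

```bash
python3 -c "
from h import *
d=meas(16)"
```

```text
t 10.55 pos [593.7  45.3 102. ] head 0.4 -0.4 toolx -73.85 deg tilt [ 0.0004 -0.0006] F [-1.3  -1.53  6.09] T [-0.738  0.417  0.142] w 43.8 j6 -0.07
Tz 0.110 +- 0.008  patch px 362.74 245.69 area 79  head x 51.35 y 125.57 (sd 0.01)
```

Request:
servo_tool:
  rows:
    - [0.4, 0, 0, 0, 0, 0, -3]
    - [0.66, 0, 0, 0, 0, 0, 0]
    - [0.66, 0, 0, 0, 0, 0, 0]
    - [0.8, 0, 0, 0, 0, 0, 0]
    - [0.8, 0, 0, -2, 0, 0, 0]
    - [0.8, 0, 0, -2, 0, 0, 0]
    - [0.8, 0, 0, -3, 0, 0, 0]
    - [0.4, -5, 0, 0, 0, 0, 0]
    - [0, -5, 0, 0, 0, 0, 0]
    - [0, 0, 0, 0, 0, 0, 0]

```text
clock: 11.55
position: [559.6, 144.5, 171.6]
ee_rot: [0.816, -0.578, -0.0, -0.001]
contact_force: [-0.1, -0.1, -0.2]
gripper_width: 25.1
```

```bash
python3 -c "
from h import *
d=meas(4);crop(d,240,180,140,110,5,'pics/s4.png');go(50,-95,150)
d=get_image('top');cv2.imwrite('pics/top4.png',d['image'][:,:,::-1])"
```

```text
t 11.75 pos [560.8 139.8 171. ] head -16.3 98.3 toolx -70.92 deg tilt [-0.0004 -0.0002] F [-0.46  0.21  0.31] T [-0.005 -0.018  0.002] w 0.4 j6 -0.19
Tz -0.007 +- 0.018  patch px 362.66 245.84 area 78  head x 51.47 y 125.12 (sd 0.02)
t 11.75 pos [560.8 139.8 171. ] head -16.3 98.3 toolx -70.92 deg tilt [-0.0004 -0.0002] F [-0.46  0.21  0.31] T [-0.005 -0.018  0.002] w 0.4 j6 -0.19
need tool cm [20.15 -3.35  2.1 ]
```

View pics/s4.png

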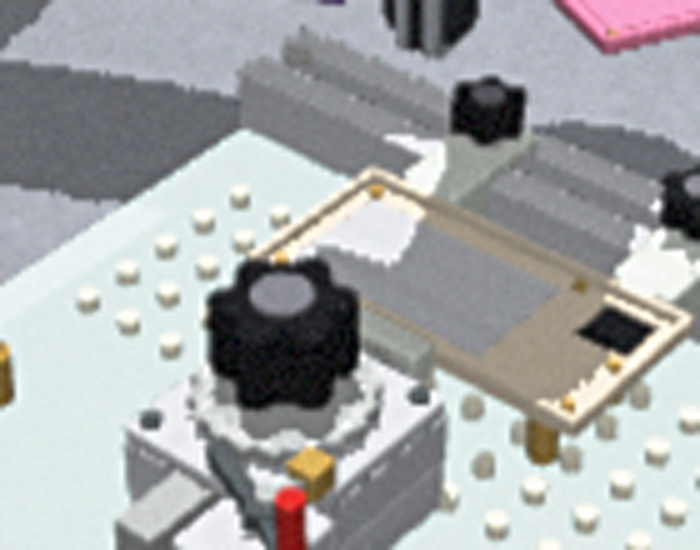

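```bash
cat >> h.py <<'E'
def knobang(img,d,rs=(19,20,21,22,23),cen=None,z=116):
    g=img.astype(np.float32).mean(2);o=[]
    t=np.radians(np.arange(0,360,3));acc=0
    for r in rs:
        P=[KN+r*(np.cos(a)*X+np.sin(a)*Y)+ (cen if cen is not None else 0) for a in t]
        uv=np.array([proj(d,[*p,z]) for p in P],np.float32);v=cv2.remap(g,uv[None,:,0],uv[None,:,1],cv2.INTER_CUBIC)[0];acc=acc-(v*np.exp(-6j*t)).sum()
    return -np.degrees(np.angle(acc))/6,abs(acc)  # dark lobes, clockwise angle mod 60
E
python3 -c "
from h import *
for n in('top','scene'):
  d=get_image(n)
  c=-KN+atz(d,*(dict(top=(354.6,166.5),scene=(296.2,238.6))[n]),118)[:2]
  a=cv2.imread(f'pics/{n}0.png');print(n,knobang(a,d,cen=c),knobang(d['image'],d,cen=c))
go(50,-95,150)
"
```

```text
top (np.float64(0.45300361221178553), np.float64(6567.039432811335)) (np.float64(-20.032525912453195), np.float64(6983.4071934255835))
scene (np.float64(0.939517238437332), np.float64(10007.403708511676)) (np.float64(-19.62830545268149), np.float64(8987.765703552875))
t 11.90 pos [561.  139.1 171.1] head -16.2 97.5 toolx -71.00 deg tilt [-0.0003 -0.0002] F [ 1.21 -0.56  0.07] T [-0.021  0.01   0.022] w 0.1 j6 -0.19
need tool cm [20.07 -3.38  2.11]
```

Request:
servo_tool:
  rows:
    - [0, 4, -0.7, 0, 0, 0, 0]
    - [0, 4, -0.7, 0, 0, 0, 0]
    - [0, 4, -0.7, 0, 0, 0, 0]
    - [0, 4, -0.7, 0, 0, 0, 0]
    - [0, 4, -0.6, 0, 0, 0, 0]
    - [0, 0, 0, 0, 0, 0, 8]
    - [0, 0, 0, 0, 0, 0, 8]
    - [0, 0, 0, 0, 0, 0, 8]
    - [0, 0, 0, 0, 0, 0, 3]
    - [0, 0, 0, 0, 0, 0, 0]
    - [0, 0, 0, 0, 0, 0, 0]

```text
clock: 13.0
position: [658.3, -38.6, 171.1]
ee_rot: [-0.657, 0.754, 0.0, -0.0]
contact_force: [-0.2, -0.1, -0.3]
gripper_width: -0.0
```

```bash
python3 -c "
from h import *
go(47.3,-90,97)"
```

```text
t 13.00 pos [658.3 -38.6 171.1] head 50.1 -93.9 toolx -97.89 deg tilt [-0.0003 -0.0001] F [-0.19 -0.07 -0.25] T [-0.042  0.001 -0.029] w -0.0 j6 -0.32
need tool cm [-0.28  0.38  7.41]
```

Request:
servo_tool:
  rows:
    - [0, 0, 0.38, 2, 0, 0, 0]
    - [0, 0, 0, 2.5, 0, 0, 0]
    - [0, 0, 0, 2.4, 0, 0, 0]
    - [0, 0, 0, 0.5, 0, 0, 0]
    - [0, 0, 0, 0, 0, 0, 0]
    - [0, 0, 0, 0, 0, 0, 0]

```text
clock: 13.6
position: [655.6, -37.3, 98.6]
ee_rot: [-0.657, 0.754, -0.001, 0.001]
contact_force: [0.6, 0.8, 0.1]
gripper_width: -0.2
```

```bash
python3 -c "
from h import *
go(56+.31*1-5,-62+.95*1-15.3,97)
d=get_image('scene');crop(d,240,190,140,110,5,'pics/s5.png')"
```

```text
t 13.60 pos [655.6 -37.3  98.6] head 47.6 -92.2 toolx -97.86 deg tilt [ 0.0023 -0.0001] F [0.57 0.8  0.12] T [-0.024 -0.085  0.057] w -0.2 j6 -0.33
need tool cm [-1.62  0.13  0.16]
```

View pics/s5.png

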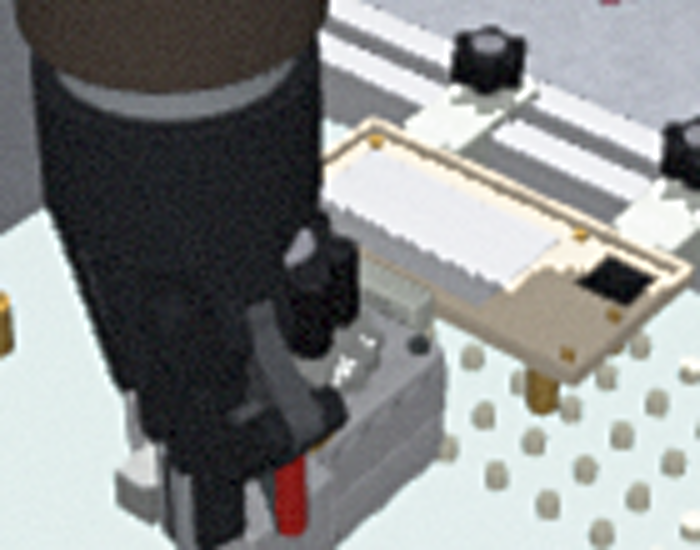

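Request:
servo_tool:
  rows:
    - [0, -0.6, 0.1, 0, 0, 0, 0]
    - [0, -0.5, 0, 0, 0, 0, 0]
    - [0, -0.3, 0, 0, 0, 0, 0]
    - [0, -0.3, 0, 0, 0, 0, 0]
    - [0, -0.2, 0, 0, 0, 0, 0]

```text
clock: 14.15
position: [657.1, -18.5, 98.0]
ee_rot: [-0.657, 0.754, -0.001, 0.001]
contact_force: [-0.2, 0.3, 0.6]
gripper_width: 0.2
```

Request:
servo_tool:
  rows:
    - [0, -0.2, 0, 0, 0, 0, 0]
    - [0, -0.2, 0, 0, 0, 0, 0]
    - [0, -0.2, 0, 0, 0, 0, 0]

```text
clock: 14.45
position: [656.7, -12.0, 97.0]
ee_rot: [-0.657, 0.754, 0.0, -0.0]
contact_force: [-0.1, -0.7, -0.2]
gripper_width: 0.2
```

```bash
python3 -c "
from h import *
st()
d=get_image('scene');crop(d,240,190,140,110,5,'pics/s6.png')"
```

```text
t 14.45 pos [656.7 -12.   97. ] head 53.0 -67.4 toolx -97.91 deg tilt [-0.0008  0.0003] F [-0.14 -0.68 -0.18] T [-0.103 -0.07   0.021] w 0.2 j6 -0.36
```

View pics/s6.png

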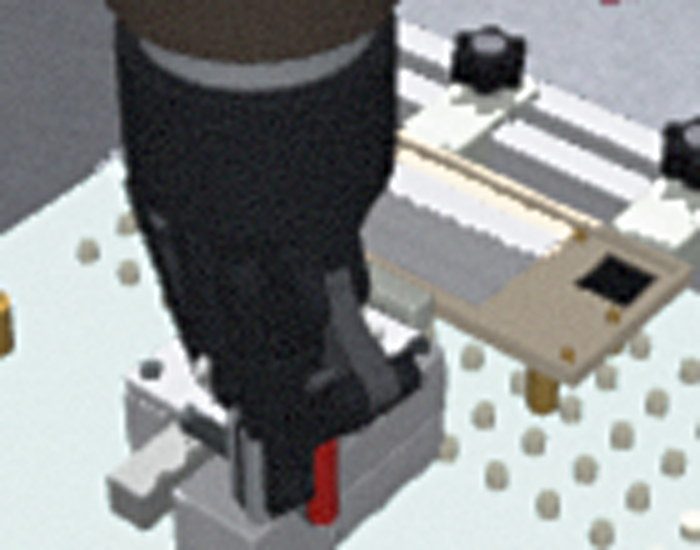

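The pin has moved from about (290,490) to (325,480) in the crop, roughly 10 mm. I'll push a little further.

Request:
servo_tool:
  rows:
    - [0, -0.2, 0, 0, 0, 0, 0]
    - [0, -0.2, 0, 0, 0, 0, 0]
    - [0, -0.1, 0, 0, 0, 0, 0]
    - [0, 0, 0, 0, 0, 0, 0]

```text
clock: 14.9
position: [657.7, -7.2, 97.3]
ee_rot: [-0.657, 0.754, 0.0, -0.0]
contact_force: [0.0, -0.2, -0.8]
gripper_width: 0.2
```

Request:
servo_tool:
  rows:
    - [0, 0.5, 0, 0, 0, 0, 0]
    - [0, 2, 0, 0, 0, 0, 0]
    - [0, 2, 0, -2, 0, 0, 0]
    - [0, 1, 0, -3, 0, 0, 0]
    - [0, 0, 0, -3, 0, 0, 0]
    - [0.5, 5, 0, 0, 0, 0, 0]
    - [1, 5, 0, 0, 0, 0, 0]
    - [1, 0, 0, 0, 0, 0, 0]

```text
clock: 15.7
position: [634.5, -167.3, 177.6]
ee_rot: [-0.654, 0.756, -0.0, -0.0]
contact_force: [0.7, 0.3, -0.7]
gripper_width: 43.3
```

```bash
python3 -c "
from h import *
st()
for n in('top','scene'):
  d=get_image(n)
  c=-KN+atz(d,*(dict(top=(354.6,166.5),scene=(296.2,238.6))[n]),118)[:2]
  I=d['image'].astype(int);m=(I[:,:,0]>120)&(I[:,:,1]<70)&(I[:,:,2]<70);v,u=np.nonzero(m);k=(u>250)&(u<400)&(v>100)&(v<320);v,u=v[k],u[k]
  print(n,knobang(d['image'],d,cen=c), 'red',len(u), u.mean(),v.min(),v.max(), (atz(d,u.mean(),v.mean(),107 if n=='top' else 93)[:2]-KN)@np.c_[X,Y])
print(patch(d));crop(d,250,190,130,110,5,'pics/s7.png')"
```

```text
t 15.70 pos [ 634.5 -167.3  177.6] head 5.2 -216.8 toolx -98.30 deg tilt [-0.0005 -0.0006] F [ 0.69  0.35 -0.69] T [ 0.071  0.014 -0.033] w 43.3 j6 -0.13<string>:8: RuntimeWarning: Mean of empty slice.
  ret = ret.dtype.type(ret / rcount)
Traceback (most recent call last):
ValueError: zero-size array to reduction operation minimum which has no identity
```

```bash
python3 -c "
from h import *
for n in('top','scene'):
  d=get_image(n)
  c=-KN+atz(d,*(dict(top=(354.6,166.5),scene=(296.2,238.6))[n]),118)[:2]
  I=d['image'].astype(int);r=I[:,:,0]-I[:,:,1:].max(2);r[:, :290]=0;r[:,392:]=0;r[:115]=0;r[300:]=0
  v,u=np.nonzero(r>50)
  print(n,knobang(d['image'],d,cen=c), 'red',len(u))
  if len(u):print((atz(d,u.mean(),v.mean(),107 if n=='top' else 93)[:2]-KN)@np.c_[X,Y])
print(patch(d));crop(d,250,190,130,110,5,'pics/s7.png')"
```

```text
top (np.float64(4.6699298181614255), np.float64(5227.64085429569)) red 0
scene (np.float64(5.777594849607685), np.float64(9631.562773061492)) red 302
[  7.40110015 134.7196995 ]
(np.float64(362.9466598933198), np.float64(245.86664973329945), np.int32(72))
```

View pics/s7.png

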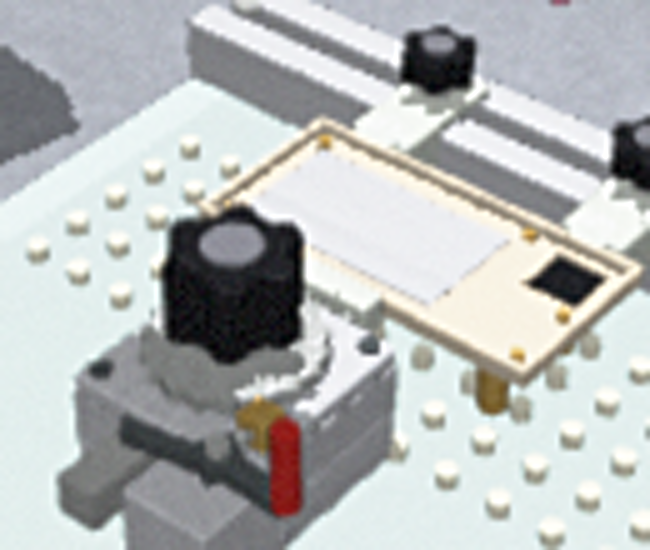

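Request:
servo_tool:
  rows:
    - [1, -4.1, 1.42, 0, 0, 0, 0]
    - [1, -4.1, 1.42, 0, 0, 0, 0]
    - [1, -4.1, 1.42, 0, 0, 0, 0]
    - [1, -4.1, 1.42, 0, 0, 0, 0]
    - [1, -4.1, 1.42, 0, 0, 0, 0]
    - [1, 0, 0, 0, 0, 0, 7.6]
    - [1, 0, 0, 0, 0, 0, 0]
    - [1, 0, 0, 0, 0, 0, 0]
    - [1, 0, 0, 0, 0, 0, 0]

```text
clock: 16.75
position: [594.3, 51.4, 177.2]
ee_rot: [-0.606, 0.796, 0.0, -0.0]
contact_force: [-0.1, -0.0, -0.6]
gripper_width: 85.4
```

```bash
python3 -c "
from h import *
go(0.3,-0.4,101.5)
d=get_image('scene')
c=-KN+atz(d,296.2,238.6,118)[:2];print(knobang(d['image'],d,cen=c))"
```

```text
t 16.75 pos [594.3  51.4 177.2] head 2.0 5.6 toolx -105.43 deg tilt [-0.0002 -0.0001] F [-0.12 -0.02 -0.6 ] T [0.002 0.003 0.06 ] w 85.4 j6 -0.63
need tool cm [ 0.61 -0.1   7.57]
(np.float64(5.585472010584838), np.float64(11423.311373060476))
```

Request:
servo_tool:
  rows:
    - [1, 0.61, -0.1, 0, 0, 0, 0]
    - [1, 0, 0, 2.5, 0, 0, 0]
    - [1, 0, 0, 2.5, 0, 0, 0]
    - [1, 0, 0, 1.5, 0, 0, 0]
    - [0.66, 0, 0, 1.0, 0, 0, 0]
    - [0.66, 0, 0, 0, 0, 0, 0]
    - [0.66, 0, 0, 0, 0, 0, 0]

```text
clock: 17.5
position: [594.1, 45.4, 102.9]
ee_rot: [-0.605, 0.796, -0.0, 0.0]
contact_force: [-0.3, 0.5, 1.3]
gripper_width: 56.3
```

```bash
python3 -c "
from h import *
go(0.3,-0.4,101.5)"
```

```text
t 17.50 pos [594.1  45.4 102.9] head 0.9 -0.4 toolx -105.50 deg tilt [ 0.001 -0.   ] F [-0.29  0.53  1.29] T [-0.011 -0.034  0.003] w 56.3 j6 -0.62
need tool cm [0.03 0.05 0.14]
```

Request:
servo_tool:
  rows:
    - [0.5, 0, 0, 0, 0, 0, 0]
    - [0.4, 0, 0, 0, 0, 0, 0]
    - [0.4, 0, 0, 0, 0, 0, 0]
    - [0.4, 0, 0, 0, 0, 0, 0]
    - [0.4, 0, 0, 0, 0, 0, 0]

```text
clock: 18.0
position: [594.0, 45.8, 103.8]
ee_rot: [-0.606, 0.796, -0.0, 0.001]
contact_force: [-3.1, 0.0, 5.9]
gripper_width: 43.5
```

```bash
python3 -c "
from h import *
st()"
```

```text
t 18.00 pos [594.   45.8 103.8] head 0.8 0.0 toolx -105.47 deg tilt [0.0016 0.0001] F [-3.08  0.    5.86] T [-0.026  0.704  0.041] w 43.5 j6 -0.62
```

Request:
servo_tool:
  rows:
    - [0.4, 0, 0, 0, 0, 0, -6]
    - [0.4, 0, 0, 0, 0, 0, -6]
    - [0.4, 0, 0, 0, 0, 0, -6]
    - [0.4, 0, 0, 0, 0, 0, -6]
    - [0.4, 0, 0, 0, 0, 0, -6]
    - [0.4, 0, 0, 0, 0, 0, -6]
    - [0.4, 0, 0, 0, 0, 0, -6]
    - [0.4, 0, 0, 0, 0, 0, -6]
    - [0.4, 0, 0, 0, 0, 0, -6]
    - [0.4, 0, 0, 0, 0, 0, -6]
    - [0.4, 0, 0, 0, 0, 0, -6]
    - [0.4, 0, 0, 0, 0, 0, 0]

```text
clock: 19.2
position: [593.2, 45.6, 103.8]
ee_rot: [0.942, -0.337, 0.0, 0.0]
contact_force: [-4.0, 0.0, 7.5]
gripper_width: 43.3
```

```bash
python3 -c "
from h import *
st()"
```

```text
t 19.20 pos [593.2  45.6 103.8] head 0.0 -0.0 toolx -39.37 deg tilt [ 0.     -0.0002] F [-3.96  0.02  7.54] T [-0.032  1.146 -0.006] w 43.3 j6 0.53
```

Request:
servo_tool:
  rows:
    - [0.66, 0, 0, 0, 0, 0, 0]
    - [0.66, 0, 0, 0, 0, 0, 0]
    - [0.8, 0, 0, 0, 0, 0, 0]
    - [0.8, 0, 0, -2, 0, 0, 0]
    - [0.8, 0, 0, -3, 0, 0, 0]
    - [0.8, 0, 0, -4, 0, 0, 0]
    - [0.8, 0, 0, -4, 0, 0, 0]

```text
clock: 19.9
position: [593.4, 45.7, 233.2]
ee_rot: [0.941, -0.338, -0.0, 0.0]
contact_force: [0.5, 0.4, 0.4]
gripper_width: 67.8
```

```bash
python3 -c "
from h import *
st()"
```

```text
t 19.90 pos [593.4  45.7 233.2] head 0.2 0.0 toolx -39.50 deg tilt [-0.0009 -0.0004] F [0.45 0.4  0.38] T [ 0.034 -0.104 -0.056] w 67.8 j6 0.53
```

Request:
servo_tool:
  rows:
    - [0.8, 2.5, 3, 0, 0, 0, 0]
    - [0.8, 2.5, 3, 0, 0, 0, 0]
    - [0.8, 2.5, 3, 0, 0, 0, 0]
    - [0.8, 2.5, 3, 0, 0, 0, 0]
    - [0.8, 2.5, 3, 0, 0, 0, 0]
    - [0.8, 0, 0, 0, 0, 0, 0]
    - [0.8, 0, 0, 0, 0, 0, 0]

```text
clock: 20.6
position: [594.5, -150.4, 231.9]
ee_rot: [0.941, -0.339, -0.0, -0.0]
contact_force: [-0.5, 0.8, -0.1]
gripper_width: 68.7
```

```bash
python3 -c "
from h import *
st()
for n in('top','scene'):
  d=get_image(n)
  c=-KN+atz(d,*(dict(top=(354.6,166.5),scene=(296.2,238.6))[n]),118)[:2]
  print(n,knobang(d['image'],d,cen=c))
u,v,a=patch(d);p=atz(d,u,v,51)[:2]-KN;print(u,v,a,p@X,p@Y);crop(d,250,180,140,110,5,'pics/s8.png')"
```

```text
t 20.60 pos [ 594.5 -150.4  231.9] head -31.4 -193.5 toolx -39.61 deg tilt [-0.0004  0.0002] F [-0.5   0.82 -0.09] T [ 0.072 -0.021  0.044] w 68.7 j6 0.86
top (np.float64(11.948206664003509), np.float64(3974.080442938874))
scene (np.float64(12.263226468257857), np.float64(11893.885458105862))
362.90330854065144 245.87740446268273 74 51.88476633429563 125.30169420597251
```

View pics/s8.png

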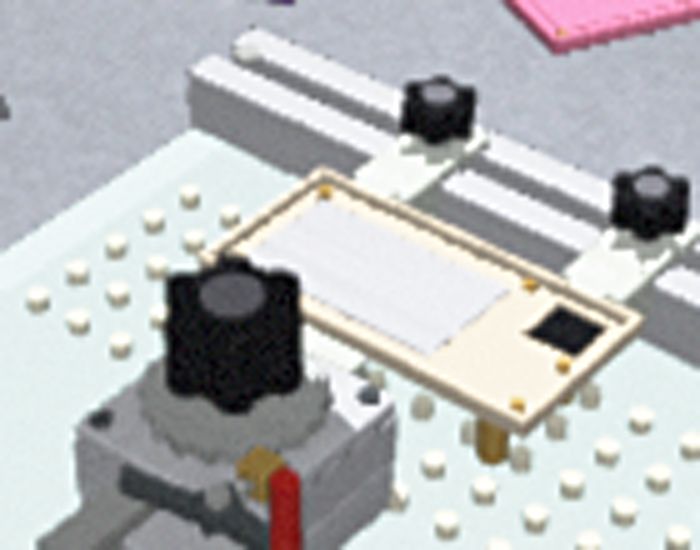

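The pawl is still out, with the pin at (285,480). The nose has retracted, and the shell is in the same place against both stops. Handing in.

```bash
python3 -c "
from h import *
print(job_done())"
```

```text
the job is handed in; nothing more can be done
None
```

The job is done and handed in at about 21 s of robot time. The shell lies free against both stops, the pawl is out, and the knob is back past its start.

- **Clamping:** I gripped the star knob and turned it clockwise to notch 4 (about 80°). The shell stopped moving at about 56–58°. Wrist torque then rose to about 0.11 N m, which puts the nose force near 14 N. That is above the 4 N needed to hold it and below the 24 N that bows it.
- **Hand-off check:** With the hand off, both cameras showed the knob held at notch 4.
- **Release:** I pushed the red pin with the shut fingers until the pawl flipped out, and the knob sprang back to about 55°. I then turned it back to about -11.5° (-0.2 rad) and moved the arm clear.

In the last image the pawl is out, the nose is off the shell and the shell is against both stops. The shell's dark patch is within 0.05 px of where it was before I turned the knob back.

**Less certain checks:**
- **Torque:** the reading was noisy and read about 0.02 N m low, so the 14 N is approximate. It agrees with the knob travel after seating.
- **Seating:** contact at stop_b was judged only by eye, since the patch I tracked is at the other end of the shell.
- **Pin position:** my automatic search for the red pin failed, so I judged the pawl's position by eye as well.
- **Loose parts:** I did not check these separately. None of the moves went near them.

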